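# Press two button badges

## Robot

A 6-joint arm with a two-finger parallel gripper is mounted at the origin on a cart in front of the work surface, level with it; the furniture and walls round the work are solid. World frame = base frame: x ahead of the robot, y to its left, z up, the work surface at z = 0. Lengths are in m, angles in rad, forces in N, time in s.
With the tool pointing down it reaches from about 0.375 to 0.9 m from the base axis. Payload 3.1 kg.
Tool frame: the origin (TCP) lies at the centre of the arm's flange, where the gripper is bolted on; the fingertips stand robot.tip_extent ahead of it and the grasp point (between the pads) lies 164 mm ahead of it (robot.tip_extent is the distance from the TCP to the fingertips, in m); z points along the fingers, y is the line along which they close (so a half turn about z gives the same grasp; the last joint's range is limited). The gripper opens to 87 mm and grips with 3 to 60 N. Pads are 19 mm wide; open, the fingers measure 117 mm over their backs; the gripper's body (75 mm by 190 mm) begins 51 mm behind the grasp point.
Start: joints at [1.099, 0.527, 1.433, -0, 1.181, -0.178], TCP at [0.181, 0.598, 0.405] pointing down, gripper open.
Joint ranges: [-3.08, 3.08], [-0.75, 2.2], [0.22, 2.44], [-1.43, 4.57], [0, 2.65], [-2.85, 2.85]. Speed limits (rad/s): [2.79, 2.79, 3.14, 3.14, 3.14, 3.14].

## Interface

Orientations are given as a unit quaternion [x, y, z, w].
In Python, from rig import get_obs, camera, hand_in, cut_out, robot gives the robot as it stands.
- The arm moves only by the tool step_arm, never from a script. Its argument "rows" is a list of rows, each a list of 6 numbers: the shift along the world's x, y, z in m, then the turn, a rotation vector about the world's x, y, z in degrees. A call has 1 to 12 rows; each row shifts and turns the commanded pose from where the row before left it; what a row does not reach is not made up. A row lasts 1/8 s, in which the tool goes at most 62.5 mm and 10.7 degrees, less where a joint would pass 70% of its speed; a pose out of reach is approached as far as the arm can. A call is refused whole if a number of a shift passes 0.0625 or a number of a turn 10.7, either way. A call with a gripper value outside its range is refused whole. "jaw" is the finger opening in m, from 0 to 0.087, set as the call begins (left out, the last holds). The fingers move at their own pace and stop on an object; "squeeze" is the grip in N (left out, the last holds). Time passes only in rows, so rows that do not move let the fingers close. It gives the time, the measured TCP pose, the force, the opening and the grip force at its end, in the units of the state.
- get_obs(): the state, without advancing time (a new reading comes with each control period).
- camera(name): name is "side" or "top" or "wrist"; returns a dict with "pixels" (480x640x3 uint8, blue, green, red), "depth" (480x640 float32, m along the optical axis (not along the pixel's ray), 0 where there is no reading), "fov_y" (degrees; the focal length in pixels is half the picture's height over the tangent of half this angle, whatever the lens; pixels are square), "cx", "cy" (the principal point, pixels), "k1" (the pictures are not rectified: a ray, as slopes to the right and down, at radius r is drawn at 1 + k1 r^2 times it, then the intrinsics apply), "extrinsics" (4x4, takes a point from camera to world coordinates); the wrist camera has in their place "mount" (4x4, takes a point from camera to tool coordinates, whose origin is the TCP and whose axes are the flange's). Camera axes: x right, y up, looking along -z (the intrinsics and any distortion apply to the point x, -y, -z); pixel columns grow to the right and rows downward; lengths in m; the calibration is good to about 2 mm. A picture is of the moment at which its call begins: read the wrist's pose just before it.
- hand_in(): hands the job in; it is judged then, once.
Trained networks look in the newest picture that a camera, given by its name, has taken for a name from the list of things; names that differ only in an ending like _2 or _b are one class to them, and where a whole thing is asked for, a point or a joint stands for the part that bears it (a point fixed in the world has none). Each returns a list of dicts, best first, with "confidence" (0 to 1); they miss things now and then, are a little off and sometimes report something else, mostly with a low value. They report only what shows in the picture. A call takes as long as a camera call.
- cut_out(label, camera): "region" (480x640 bool, what is visible of it) and "extent" ([centre column, centre row, width, height] in pixels, round what is visible of it).
The state is a dict: "time": time; "q": joint angles; "joint_velocities": joint speeds; "joint_torque": joint torques, N m; "position": TCP position; "tool_rot": TCP orientation; "ft_force": force on the tool from outside, world axes, zero at the start; "moment": the same for the moment, N m; "grip_width": finger opening in m; "grip_force": force on a finger pad.
Only numpy, scipy, OpenCV 4.12 (cv2) and the standard library are available. Lean on these libraries where they do the work, as an engineer would, in place of code of your own. Each camera call takes 0.05 s, during which the arm holds its last target. There are 200 camera calls.

## Task

Two button badges need pressing. While the press arm is still up and locked, set the red badge upright and fully down in the red die cup and the blue badge in the blue one, and let go of them; then flip the red safety catch fully back, pull the arm down by its black handle bar until it is level at its stop, so that both caps snap shut, and finish while still holding it down there with the fingers on the bar. Leave the green badge, the box of staples and the stapler where they are.

Things in the scene. Friction and masses are not known exactly. Their poses are not given: they have to be found in the camera images.
- press: grey desktop badge press, fixed; plate 200 mm deep (x) by 180 mm wide (y), its top 16 mm above the desk. Origin at desk level, x away from the robot to the hinge at the back, y left, z up. In this frame the die cups stand at x = -40, y = +-42 mm; a grey post (26 x 18 mm, top at z = 201 mm) at the back left, x = 118, y = 107 mm, carries the red catch.
- press_hinge (a point): middle of the press arm's hinge line (along the press y), at x = 70, y = 0, z = 62 mm of the press frame; axes as the press. The arm: two aluminium rails 8 mm thick at y = +-58 mm, the handle bar across their free ends 185 mm from the hinge, and a cross plate (87 to 133 mm from the hinge) with two sprung black rubber pads 30 mm across.
- press_arm (a joint): angle of the press arm, rad: 0 = raised, leaning 5 degrees back past upright; 1.658 = pulled forward and down to its stop, level over the dies. A spring lifts it when let go: the pull at the bar is 2 N at first, 4 N later, about 12 N over the last 0.1 rad as the pads press the badges. With the catch on, the lip stops the arm's locking pin within 0.05 rad.
- grip_bar: black ribbed handle bar across the end of the press arm: 16 mm thick, 92 mm long between the rails, along the press y. Origin: its middle. Arm raised: at x = 86, z = 246 mm of the press frame; arm down: x = -115, z = 62 mm. 44 mm of free space between it and the cross plate. It is a sleeve that turns freely on its axle, so that a grip need not turn with the arm.
- catch (a joint): angle of the safety catch, rad: 0 = on (lip down before the arm's locking pin), 1.05 = thrown fully back; pin free from 0.3. Friction keeps it where it is left; 2 N at the tab throws it. Its shaft lies along the press y through x = 118, z = 188 mm of the press frame: the lip arm inside the post at y = 89 mm, reaching 50 mm forward (rises when thrown); the tab outside at y = 134 mm.
- catch_tip (a point): tip of the catch's upright red tab, left of the post: 18 mm wide (along the press y), 6 mm thick, reaching 61 mm from the shaft. With the catch on the tab leans 0.35 rad toward the robot, its tip at x = 98, y = 134, z = 242 mm of the press frame; push it away from the robot (press +x) to throw the catch. Thrown, it leans 0.7 rad away.
- badge_red: unpressed button badge, face up on the desk: red plastic cap 38 mm across on a white round back 36 mm across; 18 mm high in all, the cap covers heights 8 to 18 mm. Origin: centre of its underside, z up. About 32 g.
- badge_blue: unpressed button badge, face up on the desk: blue plastic cap 32 mm across on a white round back 30 mm across; 18 mm high in all, the cap covers heights 8 to 18 mm. Origin: centre of its underside, z up. About 32 g.
- badge_green: unpressed button badge, face up on the desk: green plastic cap 38 mm across on a white round back 36 mm across; 18 mm high in all, the cap covers heights 8 to 18 mm. Origin: centre of its underside, z up. About 32 g. Its die is not in the press: leave it.
- cap_red (a joint): travel of the red badge's cap on its back, m: 0 = open, 0.004 = snapped shut (3 N pushes it down; it stays).
- cap_blue (a joint): the same for the blue badge.
- die_red: red round die cup fixed on the press bed, for the red badge; left or right of the two. Rim 61 mm across outside, 14 mm high; inner floor 7 mm above its underside, bore 43 mm at the floor, flaring over the upper 6 mm to 51 mm at the rim. A seated badge stands 11 mm proud of the rim. Origin: centre of its underside (16 mm above the desk), z up.
- die_blue: blue round die cup fixed on the press bed, for the blue badge; left or right of the two. Rim 55 mm across outside, 14 mm high; inner floor 7 mm above its underside, bore 37 mm at the floor, flaring over the upper 6 mm to 45 mm at the rim. A seated badge stands 11 mm proud of the rim. Origin: centre of its underside (16 mm above the desk), z up.
- pad_left: black sprung rubber pad of the arm over the left die (body origin on the arm's mid-plane, not on the pad). Nothing to handle.
- pad_right: the same over the right die.
- staples_box: small white and red carton of staples, 34 x 56 x 14 mm, bystander. Origin: centre of its underside.
- stapler: black desk stapler, 34 x 154 x 50 mm, bystander. Origin: centre of its underside.

How it is judged:
By the outcome, as a careful person would: the job done as asked, in the order asked, and still so for the second after the job is handed in, while the arm keeps its last pose, push and grip.
It also fails if it takes over 72 s, if anything falls off the work surface, if the arm or the gripper's body presses on something with over 40 N, if the wrist force passes 120 N, or if a joint passes its speed limit or range.

## Working session

There is one attempt and no reset: what is moved stays moved. The work goes in short steps, Python scripts to look and compute and a tool call to move; the robot and the scene stay as the last step left them, time stands still between calls to the robot, and variables do not carry over. Pictures are saved under pics/ and viewed, at most 11 in all, crops included, and the job is handed in when it is done.

Besides the shell and the picture viewer there is one more tool, called after "Request:" as name([rows], argument=value, ...), one row to a line, values as JSON. step_arm: Moves the arm, as the interface text tells. Its arguments: {"type":"object","properties":{"rows":{"type":"array"},"jaw":{"type":"number"},"squeeze":{"type":"number"}},"required":["rows"]}

```bash
ls; mkdir -p pics
cat > h.py <<'E'
import numpy as np, cv2
from rig import get_obs, camera, cut_out, robot
from scipy.spatial.transform import Rotation as R
def ext(c, o=None):
    if 'extrinsics' in c: return np.array(c['extrinsics'])
    T=np.eye(4); T[:3,:3]=R.from_quat(o['tool_rot']).as_matrix(); T[:3,3]=o['position']
    return T@np.array(c['mount'])
def K(c):
    f=240/np.tan(np.radians(c['fov_y'])/2); return np.array([[f,0,c['cx']],[0,f,c['cy']],[0,0,1.]]),f
def pts(c,T,mask):
    k,f=K(c); v,u=np.nonzero(mask&(c['depth']>0)); d=c['depth'][v,u]
    x=(u-c['cx'])/f; y=(v-c['cy'])/f; xd,yd=x.copy(),y.copy()
    for _ in range(20):
        s=1+c['k1']*(x*x+y*y); x,y=xd/s,yd/s
    P=np.stack([x*d,-y*d,-d,np.ones_like(d)])
    return (T@P)[:3].T
E
python3 - <<'E'
from h import *
print(robot.__dict__ if hasattr(robot,'__dict__') else robot, robot.tip_extent)
for n in ['top','side']:
    o=get_obs(); c=camera(n); T=ext(c,o); cv2.imwrite(f'pics/{n}1.png',c['pixels'])
    for l in ['press','grip_bar','catch','badge_red','badge_blue','badge_green','die_red','die_blue','staples_box','stapler']:
        for r in cut_out(l,n)[:2]:
            if r['confidence']<.3: continue
            P=pts(c,T,r['region'])
            if len(P)<5: continue
            print(n,l,round(r['confidence'],2),np.round(r['extent']),len(P),np.round(np.median(P,0),3),np.round(np.percentile(P,2,axis=0),3),np.round(np.percentile(P,98,axis=0),3))
E
```

```text
pics
{} 0.1822
top press 0.73 [300. 259.  26.  22.] 389 [0.501 0.049 0.025] [0.474 0.022 0.014] [0.527 0.076 0.033]
top press 0.67 [278. 228.  99. 111.] 5672 [0.589 0.094 0.02 ] [ 0.445 -0.003  0.01 ] [0.681 0.195 0.254]
top catch 0.6 [246. 187.  31.  26.] 215 [0.665 0.161 0.206] [0.627 0.147 0.017] [0.707 0.206 0.247]
top catch 0.6 [195. 262.  16.  56.] 637 [0.477 0.329 0.042] [0.408 0.319 0.004] [0.546 0.345 0.051]
top badge_red 0.7 [421. 276.  12.  13.] 179 [ 0.452 -0.28   0.017] [ 0.433 -0.304 -0.003] [ 0.469 -0.263  0.022]
top badge_red 0.43 [279. 227.  95. 109.] 5508 [0.589 0.094 0.02 ] [ 0.445 -0.003  0.011] [0.68  0.194 0.254]
top badge_blue 0.45 [374. 287.   9.   9.] 102 [ 0.422 -0.154  0.017] [ 0.408 -0.167  0.012] [ 0.437 -0.141  0.023]
top badge_blue 0.4 [419. 276.  12.  15.] 140 [ 0.452 -0.28   0.017] [ 0.435 -0.298  0.009] [ 0.468 -0.263  0.023]
top badge_green 0.58 [394. 250.  15.  15.] 148 [ 0.523 -0.203  0.017] [ 0.505 -0.219  0.009] [ 0.54  -0.186  0.023]
top badge_green 0.39 [279. 228.  97. 108.] 5850 [0.59  0.094 0.02 ] [ 0.445 -0.004  0.004] [0.681 0.196 0.254]
t
[... 1249 characters left out ...]
 0.015] [ 0.504 -0.213 -0.002] [ 0.539 -0.182  0.019]
side badge_green 0.49 [394. 234.  11.   9.] 132 [ 0.449 -0.268  0.014] [ 0.434 -0.288  0.002] [ 0.463 -0.258  0.018]
side die_red 0.75 [347. 317.  28.  25.] 547 [0.499 0.05  0.023] [0.472 0.026 0.017] [0.525 0.078 0.031]
side die_blue 0.66 [332. 346.  27.  25.] 506 [0.512 0.133 0.023] [0.488 0.11  0.017] [0.534 0.158 0.03 ]
side die_blue 0.66 [241. 285.  46.  35.] 575 [0.667 0.171 0.204] [ 0.626 -0.207 -0.176] [0.881 0.212 0.245]
side staples_box 0.78 [380. 405.  34.  28.] 651 [0.395 0.227 0.014] [0.369 0.206 0.001] [0.423 0.241 0.017]
side stapler 0.73 [321. 451.  96.  49.] 2574 [0.473 0.345 0.038] [0.404 0.327 0.002] [0.547 0.357 0.049]
```

View pics/top1.png

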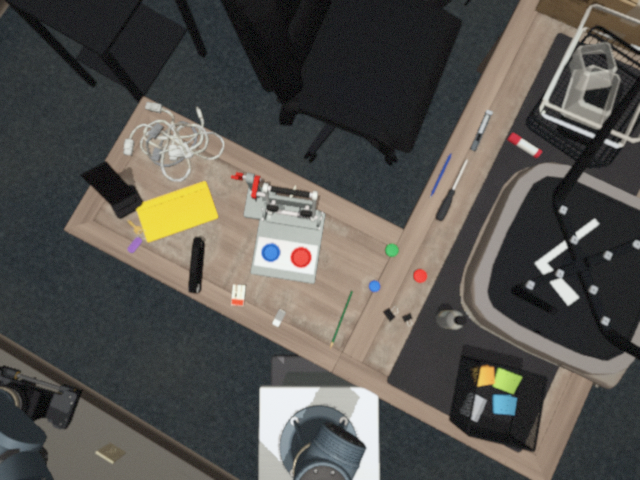

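View pics/side1.png

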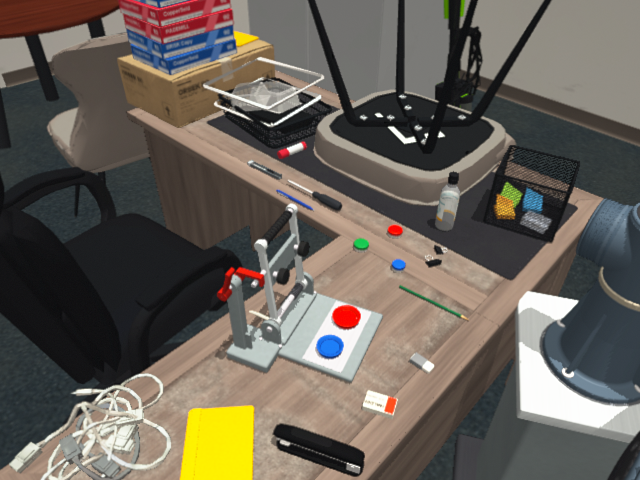

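The top view shows the press at about (285,230), with red die at (301,257) and blue die at (270,253). The loose badges are red (420,276), blue (374,287) and green (391,250). In the side view the arm is raised, with the catch tab at (240,284).

Run:
```python
from h import *
o=get_obs(); print(o); print(R.from_quat(o['tool_rot']).as_matrix().round(3))
c=camera('wrist'); print(np.array(c['mount']).round(3),c['fov_y'],c['k1'])
```

```text
{'time': 1.1, 'q': array([ 1.09849143e+00,  5.27497884e-01,  1.43267374e+00,  6.89173304e-06,
        1.18138600e+00, -1.78470120e-01]), 'joint_velocities': array([ 2.94876575e-03, -8.24338559e-04, -1.68553393e-04,  9.50713204e-04,
        7.21363460e-05,  6.35450159e-04]), 'joint_torque': array([-8.92062271e-04, -4.40023613e+01, -1.76983738e+01,  6.33430132e-02,
        5.04741236e-02, -1.66969295e-05]), 'position': array([0.18096399, 0.59821774, 0.40475808]), 'tool_rot': array([1.46390726e-01, 9.89226847e-01, 1.76143717e-05, 2.57827355e-06]), 'ft_force': array([-0.62691384,  0.26056759,  0.18988236]), 'moment': array([-0.01688905,  0.00935267, -0.01030665]), 'grip_force': 0.0, 'grip_width': 0.08688346529939577}
[[-0.957  0.29   0.   ]
 [ 0.29   0.957  0.   ]
 [ 0.     0.    -1.   ]]
[[-0.001  0.967  0.256  0.069]
 [ 1.     0.001  0.     0.001]
 [-0.     0.256 -0.967  0.02 ]
 [ 0.     0.     0.     1.   ]] 60.14503299108636 -0.08180814211321508
```

Request:
step_arm([
  [0.06,-0.055,0.01,0,0,0],
  [0.06,-0.06,0.01,0,0,0],
  [0.06,-0.06,0,0,0,0],
  [0.04,-0.06,0,0,0,0],
  [0.02,-0.06,0,0,0,0],
  [0,-0.06,0,0,0,0],
  [0,-0.06,0,0,0,0],
  [0,-0.06,0,0,0,0],
  [0,0,0,0,0,0],
])

```text
time: 2.28
position: [0.3693, 0.1738, 0.4199]
tool_rot: [0.15, 0.989, -0.0, -0.0]
ft_force: [-0.3, 0.7, -0.0]
grip_width: 0.087
grip_force: 0.0
```

```bash
cat > look.py <<'E'
from h import *
import sys
def look(labels,name=None,cam='wrist',zt=None):
    o=get_obs(); c=camera(cam); T=ext(c,o); out={}
    if name: cv2.imwrite(f'pics/{name}.png',c['pixels'])
    for l in labels:
        for r in cut_out(l,cam)[:2]:
            if r['confidence']<.3: continue
            P=pts(c,T,r['region'])
            if len(P)<5: continue
            m=np.median(P,0); zs=np.percentile(P[:,2],[2,50,98])
            # rim/top circle fit
            k,f=K(c)
            print(l,round(r['confidence'],2),np.round(r['extent']),len(P),'med',m.round(4),'z',zs.round(3),'mid',((np.percentile(P,1,axis=0)+np.percentile(P,99,axis=0))/2).round(4),'size',(np.percentile(P,99,axis=0)-np.percentile(P,1,axis=0)).round(3))
            if l.startswith(('badge','die')):
                z0=zs[2]; Q=P[P[:,2]>z0-.003][:,:2].astype(np.float32)
                if len(Q)>5:
                    (cx,cy),rad=cv2.minEnclosingCircle(Q); print('   circ',round(cx,4),round(cy,4),round(rad,4))
    return c,T
if __name__=='__main__': look(sys.argv[2:],sys.argv[1])
E
python3 look.py w1 die_red die_blue press catch grip_bar
```

```text
die_red 0.83 [241. 377.  61.  39.] 1923 med [0.5067 0.0465 0.024 ] z [0.021 0.024 0.031] mid [0.5037 0.0507 0.0241] size [0.051 0.058 0.015]
   circ 0.4323 0.101 0.1146
die_red 0.56 [325. 372.  52.  28.] 1063 med [0.5241 0.1298 0.0255] z [0.022 0.026 0.031] mid [0.5213 0.133  0.0263] size [0.032 0.048 0.009]
   circ 0.5149 0.1332 0.0261
die_blue 0.55 [326. 372.  50.  28.] 1107 med [0.5241 0.1298 0.0259] z [0.022 0.026 0.031] mid [0.5209 0.1332 0.0262] size [0.033 0.05  0.01 ]
   circ 0.4404 0.1518 0.1
press 0.6 [288. 352. 175. 123.] 7172 med [0.5125 0.1041 0.0159] z [0.011 0.016 0.018] mid [0.5015 0.0946 0.0138] size [0.131 0.183 0.008]
```

View pics/w1.png

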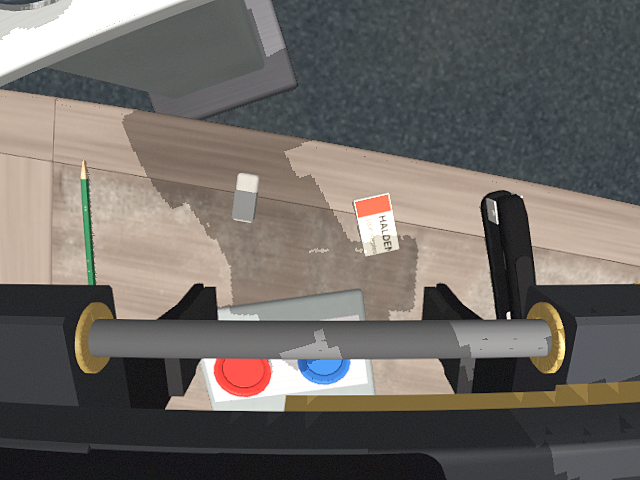

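Image is upside-down relative to the robot; dies appear at (243,370) and (325,365), partly behind the gripper. I'll go forward and higher for a clear view.

Request:
step_arm([
  [0.03,-0.02,0.04,0,0,3],
  [0.04,-0.02,0.03,0,0,3],
  [0.045,-0.022,0.01,0,0,3],
  [0.045,-0.022,0.0,0,0,0],
  [0,0,0,0,0,0],
])

```text
time: 3.2
position: [0.5321, 0.0929, 0.4992]
tool_rot: [0.068, 0.998, -0.0, 0.001]
ft_force: [-0.2, 0.6, 0.3]
grip_width: 0.087
grip_force: 0.0
```

```bash
python3 look.py w2 die_red die_blue press
```

```text
die_red 0.97 [277. 176.  55.  55.] 2305 med [0.4998 0.0502 0.0243] z [0.022 0.024 0.031] mid [0.4998 0.0508 0.0263] size [0.055 0.054 0.01 ]
   circ 0.4998 0.0503 0.0298
die_blue 0.95 [355. 179.  50.  51.] 1963 med [0.5132 0.1344 0.0253] z [0.021 0.025 0.031] mid [0.5131 0.1339 0.0239] size [0.05  0.051 0.015]
   circ 0.513 0.1342 0.027
die_blue 0.6 [332. 263. 242. 298.] 31932 med [0.5817 0.0957 0.0174] z [0.014 0.017 0.252] mid [0.5569 0.0981 0.1336] size [0.235 0.198 0.24 ]
   circ 0.5745 0.074 0.0773
press 0.74 [331. 265. 247. 299.] 32369 med [0.5823 0.0959 0.0175] z [0.014 0.017 0.252] mid [0.5574 0.0979 0.1332] size [0.237 0.199 0.241]
```

View pics/w2.png

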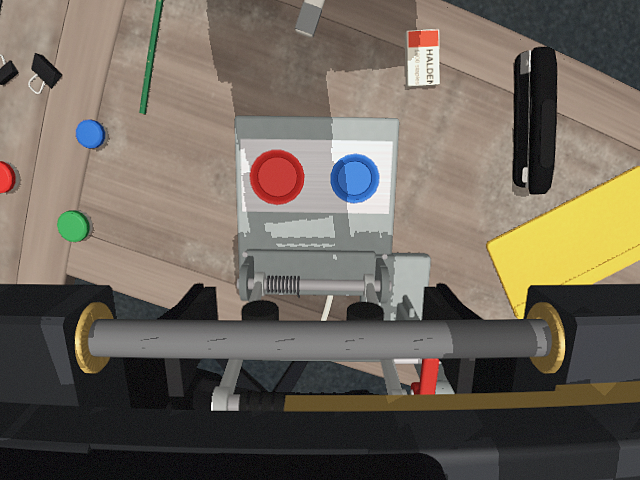

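Dies are clear at (277,176) and (355,179). Red (3,177), blue (90,134) and green (72,226) badges show on the left. Next I go to the badges.

Request:
step_arm([
  [-0.012,-0.055,-0.015,0,0,0],
  [-0.012,-0.055,-0.02,0,0,0],
  [-0.012,-0.055,-0.02,0,0,0],
  [-0.012,-0.055,-0.02,0,0,0],
  [-0.012,-0.055,-0.02,0,0,0],
  [-0.01,-0.03,-0.005,0,0,0],
  [0,0,0,0,0,0],
], jaw=0.06)

```text
time: 4.28
position: [0.4584, -0.2127, 0.3994]
tool_rot: [0.07, 0.998, 0.0, -0.0]
ft_force: [0.5, 0.4, 0.5]
grip_width: 0.0602
grip_force: 0.0
```

```bash
python3 look.py w3 badge_red badge_blue badge_green
```

```text
badge_red 0.8 [247. 220.  43.  44.] 1392 med [ 0.4506 -0.2769  0.0177] z [0.012 0.018 0.019] mid [ 0.4513 -0.2776  0.015 ] size [0.035 0.036 0.009]
   circ 0.4515 -0.2775 0.0189
badge_blue 0.68 [384. 168.  39.  38.] 1053 med [ 0.4224 -0.1522  0.0175] z [0.013 0.017 0.019] mid [ 0.4225 -0.1518  0.0147] size [0.03  0.029 0.01 ]
   circ 0.4228 -0.1516 0.0157
badge_green 0.81 [343. 281.  38.  35.] 1272 med [ 0.5202 -0.2012  0.0177] z [0.004 0.018 0.019] mid [ 0.5218 -0.2013  0.0109] size [0.034 0.035 0.017]
   circ 0.522 -0.2011 0.0184
```

Request:
step_arm([
  [-0.018,0.03,-0.05,0,0,0],
  [-0.018,0.031,-0.05,0,0,0],
  [0,0,-0.05,0,0,0],
  [0,0,-0.038,0,0,0],
  [0,0,0,0,0,0],
])

```text
time: 5.1
position: [0.423, -0.1496, 0.2101]
tool_rot: [0.067, 0.998, 0.001, -0.002]
ft_force: [-0.2, 0.2, -0.8]
grip_width: 0.0596
grip_force: 0.0
```

Request:
step_arm([
  [0,-0.002,-0.012,0,0,0],
  [0,0,-0.007,0,0,0],
  [0,0,0,0,0,0],
])

```text
time: 5.48
position: [0.4234, -0.1532, 0.1931]
tool_rot: [0.068, 0.998, -0.0, 0.0]
ft_force: [-0.2, -0.8, 0.0]
grip_width: 0.0599
grip_force: 0.0
```

Request:
step_arm([
  [0,0,0,0,0,0],
  [0,0,0,0,0,0],
  [0,0,0,0,0,0],
  [0,0,0,0,0,0],
], jaw=0.02, squeeze=10)

```text
time: 5.98
position: [0.4232, -0.1531, 0.1928]
tool_rot: [0.068, 0.998, -0.0, 0.0]
ft_force: [-0.7, -0.9, 1.5]
grip_width: 0.0306
grip_force: 10.0
```

Request:
step_arm([
  [0,0,0.02,0,0,0],
  [0.005,0.02,0.04,0,0,0],
  [0.018,0.055,0.02,0,0,0],
  [0.018,0.055,0,0,0,0],
  [0.018,0.055,0,0,0,0],
  [0.018,0.055,0,0,0,0],
  [0.013,0.047,0,0,0,0],
  [0,0,0,0,0,0],
  [0,0,0,0,0,0],
])

```text
time: 7.1
position: [0.5126, 0.1338, 0.2724]
tool_rot: [0.068, 0.998, -0.0, -0.001]
ft_force: [-0.8, -0.1, -0.9]
grip_width: 0.0315
grip_force: 10.0
```

```bash
python3 look.py w4 badge_blue die_blue badge_red
python3 - <<'E'
from h import *
o=get_obs();print(o['position'],o['grip_width'])
camera('side')
c=camera('side');cv2.imwrite('pics/s2.png',cv2.resize(c['pixels'][200:400,200:440],None,fx=2.5,fy=2.5))
E
```

```text
badge_blue 0.65 [322. 296.  75.  59.] 3454 med [0.5057 0.1351 0.097 ] z [0.082 0.097 0.099] mid [0.5066 0.1342 0.0898] size [0.02  0.03  0.018]
   circ 0.5007 0.1357 0.0211
die_blue 0.79 [322. 256.  94.  73.] 4337 med [0.5065 0.1355 0.0258] z [0.022 0.026 0.031] mid [0.5071 0.1339 0.0264] size [0.039 0.05  0.009]
   circ 0.5128 0.1339 0.0267
[0.51299147 0.13260413 0.27259738] 0.03086949657010258
```

View pics/s2.png

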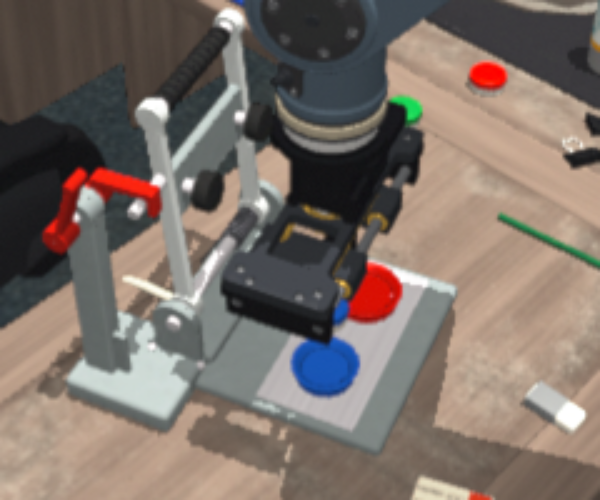

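Blue badge is held over the blue die, visible under the jaw at (340,312) in the crop; the arm is clear of the press. Lowering it.

Request:
step_arm([
  [0,0.001,-0.025,0,0,0],
  [0,0,-0.018,0,0,0],
  [0,0,-0.008,0,0,0],
  [0,0,-0.004,0,0,0],
  [0,0,0,0,0,0],
])

```text
time: 8.02
position: [0.5133, 0.1348, 0.2179]
tool_rot: [0.068, 0.998, 0.0, 0.0]
ft_force: [1.3, -0.7, 1.0]
grip_width: 0.031
grip_force: 10.0
```

Request:
step_arm([
  [0,0,-0.002,0,0,0],
  [0,0,0,0,0,0],
])

```text
time: 8.28
position: [0.5133, 0.1349, 0.216]
tool_rot: [0.068, 0.998, 0.0, 0.0]
ft_force: [-0.4, -0.1, 0.3]
grip_width: 0.0311
grip_force: 10.0
```

Request:
step_arm([
  [0,0,0,0,0,0],
  [0,0,0,0,0,0],
  [0,0,0,0,0,0],
  [0,0,0.02,0,0,0],
  [0,0,0.04,0,0,0],
  [-0.02,-0.03,0.05,0,0,0],
  [-0.02,-0.05,0.02,0,0,0],
  [-0.01,-0.055,0,0,0,0],
  [0,-0.06,0,0,0,0],
  [0,-0.06,0,0,0,0],
  [0,-0.06,0,0,0,0],
  [0,0,0,0,0,0],
], jaw=0.055)

```text
time: 9.78
position: [0.4636, -0.1844, 0.346]
tool_rot: [0.071, 0.997, -0.001, 0.001]
ft_force: [1.0, 0.2, 0.9]
grip_width: 0.0553
grip_force: 0.0
```

Run:
```python
from look import *
o=get_obs();print(o['position'])
look(['badge_red','badge_blue'])
c,T=look(['badge_blue','die_blue'],cam='side')
cv2.imwrite('pics/s3.png',cv2.resize(c['pixels'][290:370,290:390],None,fx=6,fy=6))
look(['badge_blue','die_blue'],cam='top')
```

```text
[ 0.46364011 -0.18444506  0.34597355]
badge_red 0.81 [202. 229.  51.  52.] 1961 med [ 0.4504 -0.2757  0.0176] z [0.001 0.018 0.019] mid [ 0.4515 -0.2772  0.0099] size [0.036 0.035 0.019]
   circ 0.4516 -0.2773 0.019
badge_blue 0.67 [331. 347.  31.  26.] 337 med [0.5104 0.136  0.0266] z [0.014 0.027 0.039] mid [0.5118 0.1277 0.0264] size [0.05  0.065 0.026]
   circ 0.5107 0.135 0.016
badge_blue 0.59 [330. 344.  17.  18.] 223 med [0.5104 0.1411 0.0383] z [0.023 0.038 0.041] mid [0.5106 0.1369 0.0322] size [0.029 0.03  0.019]
   circ 0.5101 0.1374 0.0159
die_blue 0.83 [329. 349.  30.  23.] 281 med [0.5103 0.139  0.0266] z [0.017 0.027 0.031] mid [0.5119 0.1338 0.0253] size [0.051 0.052 0.02 ]
   circ 0.5117 0.1359 0.0269
badge_blue 0.59 [270. 251.  10.  13.] 100 med [0.5137 0.1309 0.0398] z [0.032 0.04  0.046] mid [0.514  0.1319 0.0388] size [0.028 0.03  0.014]
   circ 0.5128 0.131 0.0132
die_blue 0.65 [271. 251.  16.  20.] 184 med [0.5116 0.1284 0.0277] z [0.019 0.028 0.034] mid [0.5125 0.1311 0.0272] size [0.05  0.049 0.017]
   circ 0.5119 0.1309 0.0262
```

View pics/s3.png

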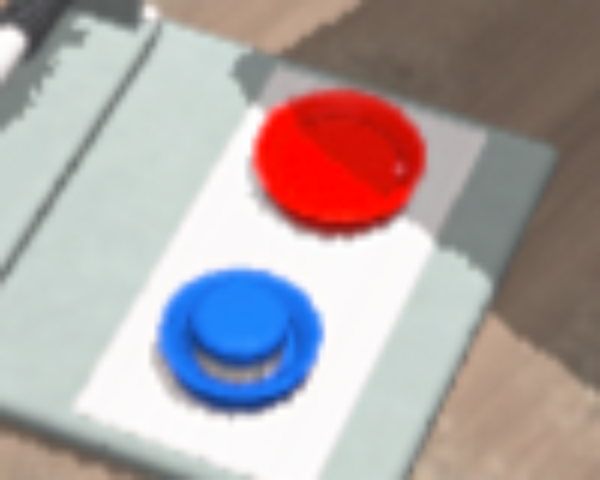

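Blue badge sits level and centred in the blue cup, with its cap at about (240,315) in the crop and top z ≈ 0.041. Now the red one.

Request:
step_arm([
  [-0.004,-0.045,-0.04,0,0,0],
  [-0.004,-0.047,-0.04,0,0,0],
  [-0.004,0,-0.045,0,0,0],
  [0,0,-0.01,0,0,0],
  [0,0,0,0,0,0],
], jaw=0.06)

```text
time: 10.85
position: [0.4514, -0.2714, 0.2107]
tool_rot: [0.068, 0.998, 0.0, -0.0]
ft_force: [1.1, -0.3, 0.2]
grip_width: 0.0599
grip_force: 0.0
```

Request:
step_arm([
  [0,-0.006,-0.008,0,0,0],
  [0,0,-0.01,0,0,0],
  [0,0,0,0,0,0],
])

```text
time: 11.22
position: [0.4512, -0.2779, 0.1926]
tool_rot: [0.068, 0.998, 0.0, -0.0]
ft_force: [0.7, -0.3, 0.1]
grip_width: 0.0602
grip_force: 0.0
```

Request:
step_arm([
  [0,0,0,0,0,0],
  [0,0,0,0,0,0],
  [0,0,0,0,0,0],
  [0,0,0,0,0,0],
], jaw=0.025, squeeze=10)

```text
time: 11.72
position: [0.4513, -0.2781, 0.1929]
tool_rot: [0.068, 0.998, -0.0, 0.0]
ft_force: [-0.5, 0.3, 0.4]
grip_width: 0.0371
grip_force: 10.0
```

Request:
step_arm([
  [0,0,0.02,0,0,0],
  [0.001,0.02,0.04,0,0,0],
  [0.008,0.055,0.02,0,0,0],
  [0.009,0.058,0,0,0,0],
  [0.009,0.058,0,0,0,0],
  [0.009,0.058,0,0,0,0],
  [0.0085,0.055,0,0,0,0],
  [0.004,0.0245,0,0,0,0],
  [0,0,0,0,0,0],
  [0,0,0,0,0,0],
])

```text
time: 12.98
position: [0.4996, 0.0499, 0.2726]
tool_rot: [0.068, 0.998, -0.0, -0.0]
ft_force: [0.1, -0.4, -0.3]
grip_width: 0.0371
grip_force: 10.0
```

```bash
python3 look.py w5 badge_red die_red badge_blue
```

```text
badge_red 0.78 [320. 291.  90.  62.] 4367 med [0.4922 0.0516 0.0973] z [0.083 0.097 0.099] mid [0.4927 0.0505 0.0905] size [0.022 0.035 0.017]
   circ 0.4896 0.0517 0.0221
die_red 0.65 [394. 270. 314. 254.] 34825 med [0.4739 0.0892 0.0162] z [0.014 0.016 0.023] mid [0.511  0.0945 0.0184] size [0.153 0.178 0.011]
   circ 0.5419 0.08 0.0879
die_red 0.64 [321. 251. 103.  82.] 5106 med [0.4918 0.0534 0.0252] z [0.022 0.025 0.031] mid [0.4934 0.0509 0.0264] size [0.043 0.056 0.009]
   circ 0.5004 0.0508 0.0299
badge_blue 0.69 [321. 292.  95.  63.] 4331 med [0.4926 0.0514 0.0974] z [0.089 0.097 0.099] mid [0.4957 0.0505 0.0648] size [0.029 0.036 0.07 ]
   circ 0.4884 0.0517 0.0226
badge_blue 0.57 [472. 263.  62.  52.] 2270 med [0.5085 0.133  0.0401] z [0.026 0.04  0.042] mid [0.5088 0.1344 0.0336] size [0.023 0.029 0.017]
   circ 0.5117 0.1349 0.0154
```

Request:
step_arm([
  [0,0.001,-0.025,0,0,0],
  [0,0,-0.018,0,0,0],
  [0,0,-0.008,0,0,0],
  [0,0,-0.005,0,0,0],
  [0,0,0,0,0,0],
])

```text
time: 13.8
position: [0.4998, 0.0512, 0.2167]
tool_rot: [0.069, 0.998, -0.0, 0.0]
ft_force: [-0.4, -0.6, -0.4]
grip_width: 0.037
grip_force: 10.0
```

Request:
step_arm([
  [0,0,-0.001,0,0,0],
  [0,0,0,0,0,0],
])

```text
time: 14.05
position: [0.4998, 0.0514, 0.216]
tool_rot: [0.068, 0.998, -0.0, 0.0]
ft_force: [0.1, -1.1, -0.6]
grip_width: 0.0372
grip_force: 10.0
```

Request:
step_arm([
  [0,0,0,0,0,0],
  [0,0,0,0,0,0],
  [0,0,0,0,0,0],
  [0,0,0.02,0,0,0],
  [0,0,0.05,0,0,0],
  [-0.01,0,0.06,0,0,0],
  [-0.01,0.01,0.06,0,0,0],
  [0.01,0.01,0.06,0,0,0],
  [0.02,0.01,0.04,0,0,0],
  [0.02,0.01,0,0,0,0],
  [0,0,0,0,0,0],
], jaw=0.055)

```text
time: 15.42
position: [0.5301, 0.0918, 0.5059]
tool_rot: [0.068, 0.998, -0.0, 0.0]
ft_force: [-0.6, -0.6, -0.3]
grip_width: 0.0551
grip_force: 0.0
```

```bash
python3 look.py w6 badge_red badge_blue die_red die_blue catch grip_bar; python3 -c "
import cv2;i=cv2.imread('pics/w6.png');cv2.imwrite('pics/w6c.png',cv2.resize(i[60:300,200:460],None,fx=2.3,fy=2.3))"
```

```text
badge_red 0.9 [279. 179.  34.  30.] 897 med [0.5001 0.0521 0.0404] z [0.038 0.04  0.042] mid [0.4999 0.052  0.0403] size [0.033 0.033 0.005]
   circ 0.5002 0.0521 0.0184
badge_blue 0.92 [359. 182.  31.  33.] 718 med [0.5125 0.1352 0.0403] z [0.024 0.04  0.042] mid [0.5141 0.1355 0.033 ] size [0.033 0.03  0.019]
   circ 0.5131 0.1353 0.0156
badge_blue 0.36 [321. 337. 164. 123.] 2696 med [0.6139 0.107  0.1849] z [0.067 0.185 0.249] mid [0.6131 0.0763 0.1571] size [0.053 0.12  0.185]
   circ 0.6241 0.0795 0.0556
die_red 0.83 [277. 176.  55.  54.] 1491 med [0.4978 0.0509 0.0284] z [0.016 0.028 0.039] mid [0.4998 0.0509 0.0274] size [0.059 0.057 0.024]
   circ 0.5002 0.0517 0.0191
die_red 0.58 [280. 179.  36.  36.] 987 med [0.4997 0.0528 0.0403] z [0.033 0.04  0.042] mid [0.5    0.0522 0.0329] size [0.035 0.035 0.019]
   circ 0.5001 0.0523 0.0186
die_blue 0.62 [356. 181.  49.  47.] 1130 med [0.5112 0.132  0.0286] z [0.022 0.029 0.031] mid [0.5129 0.1344 0.0266] size [0.05 0.05 0.01]
   circ 0.5131 0.1343 0.0269
catch 0.56 [333. 258. 192. 285.] 27179 med [0.5671 0.095  0.0169] z [0.014 0.017 0.247] mid [0.5457 0.0993 0.1306] size [0.214 0.202 0.235]
catch 0.46 [532. 123.  44. 143.] 5814 med [0.4748 0.3307 0.04  ] z [0.002 0.04  0.049] mid [0.4785 0.3363 0.025 ] size [0.147 0.033 0.049]
grip_bar 0.82 [309. 393. 144.   9.] 868 med [0.6231 0.0675 0.2468] z [-0.748  0.247  0.25 ] mid [ 0.8952 -0.0046 -0.1661] size [0.775 0.246 1.17 ]
```

View pics/w6c.png

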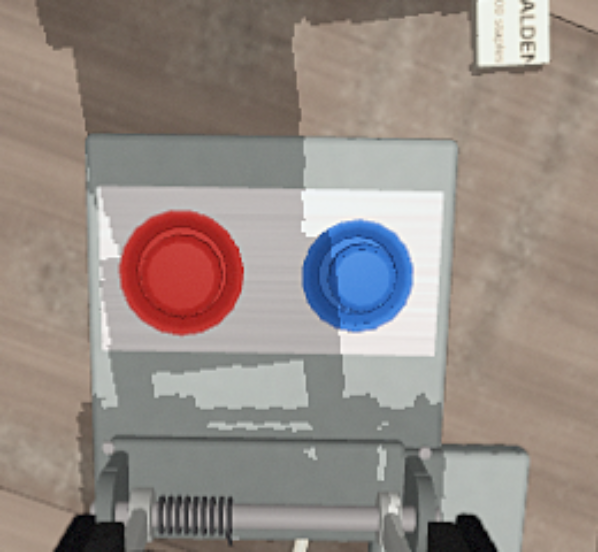

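Both badges are level and centred in their own cups, at (180,270) and (360,275) in the crop, tops at z ≈ 0.040. Next is the catch: I close the jaw and turn the tool so it closes along press x.

Request:
step_arm([
  [0.01,0.013,0,0,0,-10.1],
  [0.011,0.013,0,0,0,-10.1],
  [0.011,0.013,0,0,0,-10.1],
  [0.011,0.013,0,0,0,-10.1],
  [0.011,0.013,0,0,0,-10.1],
  [0.011,0.013,0,0,0,-10.1],
  [0.011,0.013,0,0,0,-10.1],
  [0.01,0.013,0,0,0,-10.1],
  [0.01,0.013,0,0,0,-10.3],
  [0,0,0,0,0,0],
], jaw=0)

```text
time: 17.02
position: [0.6259, 0.2088, 0.5051]
tool_rot: [0.759, 0.651, -0.0, -0.0]
ft_force: [-0.8, -0.1, 0.1]
grip_width: 0.0003
grip_force: 0.0
```

Request:
step_arm([
  [0,0,-0.045,0,0,0],
  [0,0,-0.04,0,0,0],
  [0,0,-0.013,0,0,0],
  [0,0,0,0,0,0],
])

```text
time: 17.52
position: [0.6256, 0.208, 0.4074]
tool_rot: [0.76, 0.65, -0.001, -0.0]
ft_force: [-0.1, -0.2, -0.3]
grip_width: 0.0004
grip_force: 0.0
```

Run:
```python
from h import *
print(get_obs()['position'],get_obs()['ft_force'])
c=camera('side');cv2.imwrite('pics/s4.png',cv2.resize(c['pixels'][180:340,180:340],None,fx=3.5,fy=3.5))
```

```text
[0.62561555 0.20798614 0.40735549] [-0.1134857  -0.20966923 -0.28428311]
```

View pics/s4.png

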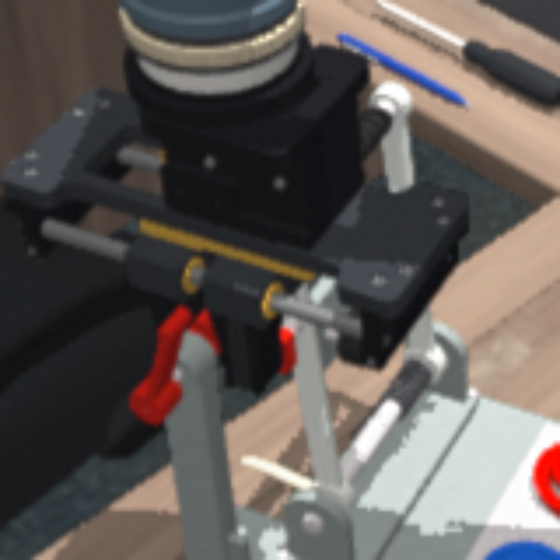

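The closed fingertips hang in front of the red tab, at (250,350) in the crop with the tab at (170,350). I'll push along press +x and watch the force.

Request:
step_arm([
  [0.015,-0.0023,0,0,0,0],
  [0.01,-0.0016,0,0,0,0],
  [0.01,-0.0016,0,0,0,0],
  [0.008,-0.0013,0,0,0,0],
  [0,0,0,0,0,0],
])

```text
time: 18.2
position: [0.6693, 0.2014, 0.4077]
tool_rot: [0.76, 0.65, 0.0, 0.0]
ft_force: [-0.4, -0.2, -1.0]
grip_width: 0.0004
grip_force: 0.0
```

Request:
step_arm([
  [0.008,-0.0013,0,0,0,0],
  [0.008,-0.0013,0,0,0,0],
  [0.004,-0.0006,0,0,0,0],
  [0,0,0,0,0,0],
])

```text
time: 18.7
position: [0.6892, 0.1982, 0.4076]
tool_rot: [0.76, 0.65, 0.0, 0.0]
ft_force: [0.5, 0.4, -0.4]
grip_width: 0.0006
grip_force: 0.0
```

Run:
```python
from h import *
print(get_obs()['position'],get_obs()['ft_force'])
c=camera('side');cv2.imwrite('pics/s5.png',cv2.resize(c['pixels'][180:340,180:340],None,fx=3.5,fy=3.5))
```

```text
[0.68922309 0.19823027 0.40756817] [ 0.49479934  0.38948938 -0.40343028]
```

View pics/s5.png

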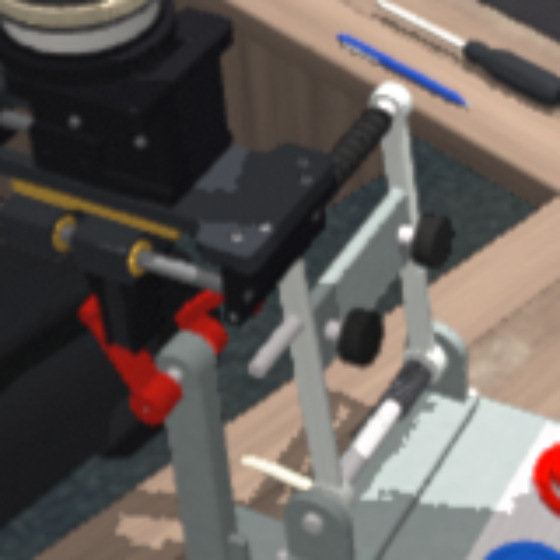

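The tab now leans back at (110,340) and the lip has risen to (200,310). I keep pushing to its stop.

Request:
step_arm([
  [0.005,-0.0008,0,0,0,0],
  [0.003,-0.0005,0,0,0,0],
  [0,0,0,0,0,0],
])

```text
time: 19.12
position: [0.697, 0.1971, 0.4077]
tool_rot: [0.76, 0.65, 0.0, 0.0]
ft_force: [-0.6, 0.6, 0.6]
grip_width: 0.0007
grip_force: 0.1
```

Request:
step_arm([
  [0.003,-0.0005,0,0,0,0],
  [0,0,0,0,0,0],
])

```text
time: 19.38
position: [0.6999, 0.1966, 0.4077]
tool_rot: [0.76, 0.65, 0.0, 0.0]
ft_force: [-0.5, 0.3, -0.4]
grip_width: 0.0004
grip_force: 0.2
```

Request:
step_arm([
  [0.002,-0.0003,0,0,0,0],
  [0.002,-0.0003,0,0,0,0],
  [0,0,0,0,0,0],
])

```text
time: 19.75
position: [0.7026, 0.1963, 0.4075]
tool_rot: [0.76, 0.65, -0.002, -0.002]
ft_force: [-7.0, -0.2, 3.2]
grip_width: 0.0005
grip_force: 2.8
```

Request:
step_arm([
  [0.002,-0.0003,0,0,0,0],
  [0,0,0,0,0,0],
])

```text
time: 20.0
position: [0.7037, 0.1962, 0.4073]
tool_rot: [0.76, 0.65, -0.003, -0.003]
ft_force: [-8.6, 1.0, 4.1]
grip_width: 0.0004
grip_force: 4.5
```

Force rose to 9 N, so the catch is at its stop. I back off and go to the bar.

Request:
step_arm([
  [-0.02,0.003,0.005,0,0,0],
  [0,0,0.05,0,0,0],
  [-0.01,-0.02,0.02,0,0,0],
  [-0.022,-0.05,0,0,0,0],
  [-0.02,-0.055,0,0,0,0],
  [0,0,0,0,0,0],
  [0,0,0,0,0,0],
], jaw=0.06)

```text
time: 20.88
position: [0.6342, 0.0735, 0.4832]
tool_rot: [0.76, 0.65, 0.001, 0.001]
ft_force: [0.1, 0.6, -0.2]
grip_width: 0.0577
grip_force: 0.0
```

Run:
```python
from look import *
o=get_obs();print(o['position'])
look(['catch','grip_bar'],cam='side')
look(['grip_bar'],name='w7')
```

```text
[0.63423556 0.07353494 0.48322801]
catch 0.95 [224. 278.  54.  49.] 774 med [0.6846 0.1936 0.2065] z [-0.158  0.207  0.238] mid [ 0.7727 -0.0028  0.0304] size [0.245 0.428 0.416]
grip_bar 0.46 [331. 344.  18.  15.] 193 med [0.5101 0.1399 0.0385] z [0.031 0.039 0.041] mid [0.5106 0.1372 0.0358] size [0.028 0.029 0.012]
```

View pics/w7.png

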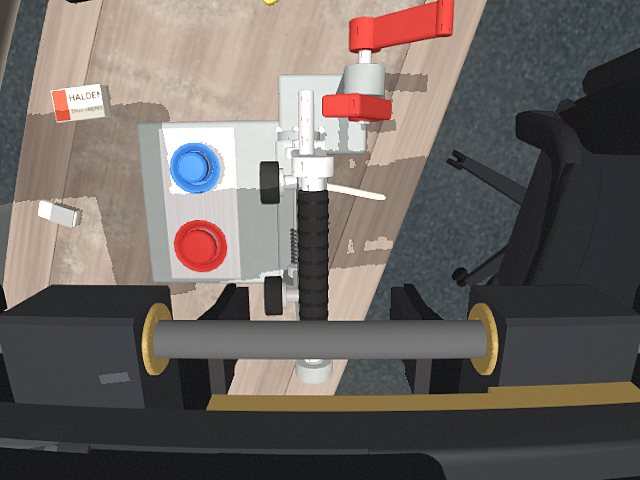

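The bar runs down the picture at column 314, between the fingertips at columns 245 and 400. The badges sit in their cups and the catch is thrown back, with its tab at (400,25).

Request:
step_arm([
  [-0.003,0,-0.035,0,0,0],
  [0,0,-0.03,0,0,0],
  [0,0,-0.008,0,0,0],
  [0,0,0,0,0,0],
])

```text
time: 21.62
position: [0.631, 0.0742, 0.4096]
tool_rot: [0.76, 0.65, -0.0, -0.0]
ft_force: [-0.1, -0.3, 0.6]
grip_width: 0.0603
grip_force: 0.0
```

Request:
step_arm([
  [0,0,0,0,0,0],
  [0,0,0,0,0,0],
  [0,0,0,0,0,0],
  [0,0,0,0,0,0],
], jaw=0.005, squeeze=25)

```text
time: 22.12
position: [0.6307, 0.0737, 0.4101]
tool_rot: [0.76, 0.65, 0.0, 0.0]
ft_force: [0.2, 0.8, -0.2]
grip_width: 0.0279
grip_force: 0.0
```

Run:
```python
import numpy as np
a=np.concatenate([np.linspace(0,1.45,18),np.linspace(1.45,1.658,5)[1:]]); x=.185*np.sin(.0873-a); z=.185*np.cos(.0873-a)
w=np.stack([x*.9879,-x*.1554,z],1)
for A,r in zip(a[1:],np.diff(w,axis=0)): print(round(A,3),np.round(r,4).tolist())
```

```text
0.085 [-0.0156, 0.0024, 0.0007]
0.171 [-0.0156, 0.0024, -0.0006]
0.256 [-0.0155, 0.0024, -0.002]
0.341 [-0.0152, 0.0024, -0.0033]
0.426 [-0.0149, 0.0023, -0.0046]
0.512 [-0.0145, 0.0023, -0.0059]
0.597 [-0.0139, 0.0022, -0.0071]
0.682 [-0.0133, 0.0021, -0.0083]
0.768 [-0.0125, 0.002, -0.0094]
0.853 [-0.0117, 0.0018, -0.0104]
0.938 [-0.0108, 0.0017, -0.0114]
1.024 [-0.0098, 0.0015, -0.0123]
1.109 [-0.0087, 0.0014, -0.0131]
1.194 [-0.0076, 0.0012, -0.0138]
1.279 [-0.0064, 0.001, -0.0144]
1.365 [-0.0051, 0.0008, -0.0149]
1.45 [-0.0039, 0.0006, -0.0153]
1.502 [-0.0017, 0.0003, -0.0095]
1.554 [-0.0012, 0.0002, -0.0095]
1.606 [-0.0007, 0.0001, -0.0096]
1.658 [-0.0002, 0.0, -0.0096]
```

Request:
step_arm([
  [0,0,0,0,0,0],
  [0,0,0,0,0,0],
  [0,0,0,0,0,0],
])

```text
time: 22.5
position: [0.6307, 0.0737, 0.4097]
tool_rot: [0.76, 0.65, -0.0, 0.0]
ft_force: [-0.9, -0.4, 1.0]
grip_width: 0.0154
grip_force: 25.0
```

Request:
step_arm([
  [-0.0156,0.0024,0.0007,0,0,0],
  [-0.0156,0.0024,-0.0006,0,0,0],
  [-0.0155,0.0024,-0.002,0,0,0],
  [0,0,0,0,0,0],
], squeeze=40)

```text
time: 23.0
position: [0.5837, 0.081, 0.4079]
tool_rot: [0.76, 0.65, 0.0, 0.0]
ft_force: [1.5, -0.5, -1.8]
grip_width: 0.0147
grip_force: 40.0
```

Request:
step_arm([
  [-0.0152,0.0024,-0.0033,0,0,0],
  [-0.0149,0.0023,-0.0046,0,0,0],
  [-0.0145,0.0023,-0.0059,0,0,0],
  [-0.0139,0.0022,-0.0071,0,0,0],
  [-0.0133,0.0021,-0.0083,0,0,0],
  [-0.0125,0.002,-0.0094,0,0,0],
  [0,0,0,0,0,0],
])

```text
time: 23.88
position: [0.4997, 0.094, 0.3692]
tool_rot: [0.76, 0.65, -0.001, -0.0]
ft_force: [-1.7, -1.6, 4.3]
grip_width: 0.0149
grip_force: 40.0
```

Request:
step_arm([
  [-0.0117,0.0018,-0.0104,0,0,0],
  [-0.0108,0.0017,-0.0114,0,0,0],
  [-0.0098,0.0015,-0.0123,0,0,0],
  [-0.0087,0.0014,-0.0131,0,0,0],
  [-0.0076,0.0012,-0.0138,0,0,0],
  [-0.0064,0.001,-0.0144,0,0,0],
  [-0.0051,0.0008,-0.0149,0,0,0],
  [-0.0039,0.0006,-0.0153,0,0,0],
  [0,0,0,0,0,0],
])

```text
time: 25.0
position: [0.436, 0.1039, 0.263]
tool_rot: [0.76, 0.65, -0.001, -0.001]
ft_force: [-2.1, -4.6, 2.1]
grip_width: 0.0151
grip_force: 40.0
```

Request:
step_arm([
  [-0.0017,0.0003,-0.0095,0,0,0],
  [-0.0012,0.0002,-0.0095,0,0,0],
  [0,0,0,0,0,0],
], squeeze=58)

```text
time: 25.38
position: [0.433, 0.1044, 0.2447]
tool_rot: [0.76, 0.65, -0.001, -0.0]
ft_force: [-2.9, -4.2, 2.3]
grip_width: 0.0142
grip_force: 58.0
```

Request:
step_arm([
  [-0.0007,0.0001,-0.006,0,0,0],
  [-0.0003,0,-0.006,0,0,0],
  [0,0,-0.004,0,0,0],
  [0,0,0,0,0,0],
])

```text
time: 25.88
position: [0.4319, 0.1046, 0.2295]
tool_rot: [0.76, 0.65, -0.0, -0.0]
ft_force: [-3.3, -3.6, 9.5]
grip_width: 0.0148
grip_force: 58.0
```

Request:
step_arm([
  [0,0,-0.003,0,0,0],
  [0,0,0,0,0,0],
])

```text
time: 26.12
position: [0.4318, 0.1046, 0.2268]
tool_rot: [0.76, 0.65, -0.0, -0.0]
ft_force: [-4.9, -4.4, 10.5]
grip_width: 0.0144
grip_force: 58.0
```

Request:
step_arm([
  [0,0,-0.002,0,0,0],
  [0,0,0,0,0,0],
  [0,0,0,0,0,0],
])

```text
time: 26.5
position: [0.4318, 0.1046, 0.2251]
tool_rot: [0.76, 0.65, -0.0, 0.0]
ft_force: [-4.3, -5.1, 13.4]
grip_width: 0.0147
grip_force: 58.1
```

Request:
step_arm([
  [0,0,-0.0015,0,0,0],
  [0,0,0,0,0,0],
  [0,0,0,0,0,0],
])

```text
time: 26.88
position: [0.4317, 0.1046, 0.2243]
tool_rot: [0.76, 0.65, 0.0, 0.0]
ft_force: [-4.8, -5.9, 20.6]
grip_width: 0.0145
grip_force: 58.1
```

Force climbed sharply to 21 N, which suggests the arm is at its stop. Checking with the camera.

Run:
```python
from look import *
c,T=look(['catch','badge_red','badge_blue','badge_green','stapler','staples_box'],cam='side')
cv2.imwrite('pics/s6.png',cv2.resize(c['pixels'][190:430,180:480],None,fx=2.5,fy=2.5))
# points of left rail: press frame y 50..66, x -110..60, z>40mm
P=pts(c,T,np.ones((480,640),bool)); d=P[:,:2]-[.546,.0863]
x=d@[.9879,-.1554]; y=d@[.1554,.9879]
for s in (1,-1):
    m=(abs(s*y-.058)<.006)&(P[:,2]>.05)&(P[:,2]<.09)
    for lo in np.arange(-.13,.07,.02):
        k=m&(x>lo)&(x<lo+.02)
        if k.sum()>3: print(s,round(lo+.01,2),k.sum(),np.percentile(P[k,2],[50,90]).round(4))
print(get_obs()['ft_force'])
```

```text
catch 0.87 [222. 275.  52.  52.] 732 med [0.6848 0.1949 0.2074] z [-0.058  0.207  0.237] mid [0.7773 0.0228 0.0522] size [0.255 0.376 0.372]
badge_blue 0.4 [327. 350.  10.   9.] 18 med [0.5156 0.1495 0.0322] z [0.028 0.032 0.035] mid [0.5157 0.1492 0.0317] size [0.011 0.005 0.007]
   circ 0.5145 0.1497 0.0049
badge_green 0.62 [357. 247.  15.  17.] 109 med [ 0.5262 -0.1891  0.0141] z [-0.001  0.014  0.019] mid [ 0.5258 -0.1948  0.0092] size [0.026 0.031 0.021]
   circ 0.5233 -0.1945 0.0186
stapler 0.76 [319. 450.  94.  51.] 2629 med [0.4731 0.345  0.0377] z [0.001 0.038 0.049] mid [0.4759 0.3409 0.0247] size [0.148 0.035 0.05 ]
staples_box 0.68 [381. 406.  29.  28.] 615 med [0.3941 0.2269 0.0136] z [0.002 0.014 0.017] mid [0.3956 0.2234 0.0093] size [0.054 0.035 0.016]
staples_box 0.65 [224. 277.  55.  51.] 724 med [0.6845 0.1948 0.2075] z [0.179 0.207 0.237] mid [ 0.776  -0.0031  0.0305] size [0.253 0.428 0.415]
1 -0.12 97 [0.0648 0.0705]
1 -0.1 80 [0.0639 0.068 ]
1 -0.08 81 [0.0644 0.0682]
1 -0.06 71 [0.0658 0.0684]
1 -0.04 78 [0.0645 0.0688]
1 -0.02 73 [0.0649 0.0686]
1 0.0 72 [0.0654 0.0684]
1 0.02 73 [0.0648 0.0689]
1 0.04 70 [0.065  0.0691]
1 0.06 76 [0.0685 0.0729]
-1 0.02 50 [0.0648 0.0689]
-1 0.04 61 [0.0646 0.068 ]
-1 0.06 64 [0.0674 0.0726]
[-5.62560072 -4.95315946 19.95047974]
```

View pics/s6.png

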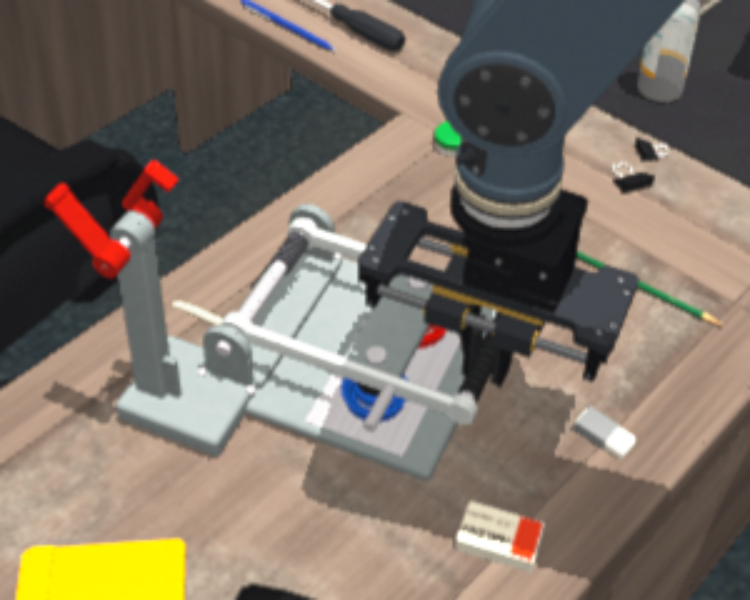

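The rails are level to within 1 mm along their length and the pads sit on both badges. The catch is thrown back, at (90,230) in the crop, and the fingers hold the bar at (485,370). Handing in.

```bash
python3 -c "
from rig import hand_in
print(hand_in())"
```

```text
the job is handed in; nothing more can be done
None
```

The job is handed in at about 27 s on the robot's clock: red and blue badges seated in their own cups, catch thrown back to its stop, and press arm held level at its stop with the fingers on the bar. The caps snapping shut was not measured directly, only inferred from the level arm and the 20 N push at the bar.

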